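# Fit the missing column support to the slotted rail

## Task

Take the forked column support out of its parking rack and fit it to the sloping slotted rail, midway between the two supports already there: pass its oblong foot down through the slot lengthwise until the collar sits on the rail, then give it a quarter turn so that the foot catches under the slot's lips and the fork stands in line with its two neighbours. Let go of it, and leave everything else on the bench where it is.

Things in the scene. Friction and masses are not known exactly. Their poses are not given: they have to be found in the camera images.
- support: Loose forked column support, 74 mm tall, about 180 g, hanging upright in the parking rack. Origin on its axis at the underside of its round steel collar (40 mm diameter, 6 mm thick); z up the axis, x along the foot and along the flat upright (they are parallel), y across them. A half turn about z gives the same shape.
- support_grip (a point): The place to grip the support, on its axis 25 mm above its origin: grey plastic upright, 50 mm along the support's x, 16 mm thick along y (grip across this), from 6 to 56 mm above the origin. A notch 18 mm wide is cut from 40 mm up through the top, leaving two prongs.
- support_foot (a point): Middle of the underside of the support's steel hammer-head foot, on the axis 18 mm below its origin. Foot 46 mm along the support's x, 20 mm along y, 8 mm thick; a round neck of 19 mm diameter, 10 mm long, joins it to the collar.
- rail: Fixed aluminium C-shaped slotted rail, open face tipped 28 degrees from level, up and back towards the robot. Origin mid-slot, level with the lips' outer face, midway between the fitted supports, 138 mm above the bench: the support's origin goes here, its z along the rail's z. z: outward normal; y: along the slot; x: across it, up the slope. Slot 26 mm wide, lips 6 mm thick.
- fitted_left (a point): Slot middle at the fixed support fitted at the rail's y = +85 mm. Above the lips it has the same shape as the loose support, the 50 mm width of its upright across the slot (along the rail's x). Inside the rail: 54 mm wide, 36 mm deep under the lips; the foot, 4 mm clear of the lips when the collar is seated, turns freely either way.
- fitted_right (a point): Slot middle at the other fixed support, at the rail's y = -85 mm, shaped and turned the same. The rail is 280 mm long, 62 mm wide and 46 mm deep.
- rack: Fixed parking rack, 90 by 200 mm: two steel bars along its y with a 28 mm gap, tops 50 mm above the bench. Origin at the middle of its underside. The support and the clamp knob hang in the gap by their collars near y = +50 and -50 mm, either way round; the support's x lies along the rack's y. It lifts straight up.
- stand: The fixed stand below the rail: a grey base plate 160 by 300 by 10 mm, four square legs. Origin at the middle of its underside, on the bench; it carries the rail, whose origin lies 26 mm to its -x side and 138 mm up.
- clamp_knob: Bystander in the other place of the rack: same 40 mm collar, but a round grey knob of 38 mm diameter on a stem, top 52 mm above the collar, and a plain round peg below. Origin at the underside of its collar. Leave it there.
- bottle_a: Bystander: clear glass bottle with blue cap, 86 mm diameter, 190 mm tall. Origin at the middle of its underside.
- bottle_b: Bystander: a second such bottle, 86 mm diameter, 190 mm tall. Origin at the middle of its underside.
- jar: Bystander: small amber jar with white cap, 52 mm diameter, 65 mm tall. Origin at the middle of its underside.
- wrench: Bystander: steel wrench 140 mm long lying on the bench. Origin at its middle.
- beaker: Bystander: glass beaker, 72 mm diameter, 90 mm tall. Origin at the middle of its underside.
- mouse: Bystander: black computer mouse, 105 by 60 mm, 32 mm tall. Origin at the middle of its underside.
Mind the look-alikes: they are no part of the job. What is shaped like the support but turquoise is not meant.

How it is judged:
On the way:
1. the support's foot is down through the slot lengthwise, collar on the rail (within 7 mm), foot within 20 degrees of the slot's line (z of support in the frame of rail between -0.006 and 0.007 m and x of support in the frame of rail between -0.008 and 0.008 m and angle between the x axis of support and the y axis of rail, either way round below 0.35 rad), for 0.1 s.
At the end, for the whole second after the job is handed in: The support stands in the slot, collar on the lips within 7 mm, centred across the slot within 8 mm, square to the rail within 11 degrees, turned across the slot within 15 degrees, within 20 mm of midway between the two fitted supports, at rest; bystanders not moved (z of support in the frame of rail between -0.006 and 0.007 m and x of support in the frame of rail between -0.008 and 0.008 m and y of support in the frame of rail between -0.02 and 0.02 m and angle between the x axis of support and the x axis of rail, either way round below 0.26 rad and angle between the z axis of support and the z axis of rail, either way round below 0.2 rad and linear speed of support below 0.02 m/s); the robot touches nothing.
It fails at once if the clamp knob is moved more than 20 mm (distance of clamp_knob from where it was at the start of the episode above 0.02 m).
It fails at once if a bystander on the bench is moved more than 30 mm (distance of any of bottle_a, bottle_b, jar, wrench, beaker, mouse from where it was at the start of the episode above 0.03 m).
It also fails if it takes over 45 s, if anything falls off the work surface, if the arm or the gripper's body presses on something with over 40 N, if the wrist force passes 120 N, or if a joint passes its speed limit or range.

## Robot

A 6-joint arm with a two-finger parallel gripper is mounted at the origin on the work surface. World frame = base frame: x ahead of the robot, y to its left, z up, the work surface at z = 0. Lengths are in m, angles in rad, forces in N, time in s.
With the tool pointing down it reaches from about 0.3 to 0.775 m from the base axis. Payload 14.6 kg.
Tool frame: the origin (TCP) lies on the centre line of the jaws, within the pads' length; the fingertips stand 19 mm ahead of it and the grasp point (between the pads) is the TCP; y points along the fingers, x is the direction in which the jaws open and shut, and the axes are right-handed (so a half turn about y gives the same grasp; the last joint's range is limited). The gripper opens to 94 mm and grips with 3 to 60 N. Pads are 16 mm wide; open, the fingers measure 119 mm over their backs; the gripper's body (75 mm by 177 mm) begins 78 mm behind the grasp point.
Start: joints at [1.166, 0.3, 1.521, -0, 1.321, -0.067], TCP at [0.182, 0.519, 0.186] pointing down, gripper open.
Joint ranges: [-3.03, 3.03], [-0.79, 2.21], [0.23, 2.52], [-1.04, 4.18], [0, 3.07], [-2.55, 2.55]. Speed limits (rad/s): [2.22, 2.22, 2.57, 3.14, 3.14, 3.14].

## Interface

Orientations are given as [roll, pitch, yaw] about the fixed x, y, z axes, in that order (R = Rz(yaw) Ry(pitch) Rx(roll)).
In Python, from station import get_obs, cams, workorder gives the robot as it stands.
- The arm moves only by the shell command python3 -m handwheel 'ROWS' [FORCE]. ROWS is JSON, a list of rows, each an object of numbers: "fingers": the opening, from -1 (shut) to 1 (fully open); "x", "y", "z": the shift along the tool's x, y, z in m; "spin": the turn about the tool's y in degrees. In form: [{"fingers": .., "x": .., "y": .., "z": .., "spin": ..}, ...]. A call has exactly 10 rows; each row is the pose to reach, as a shift and turn from the pose commanded when the call began, along the tool's axes at that moment; what a row does not reach only later rows make up. A row lasts 1/10 s, in which the tool goes at most 50 mm and 8.59 degrees, less where a joint would pass 70% of its speed; a pose out of reach is approached as far as the arm can. A call with a gripper value outside its range is refused whole. The fingers move at their own pace and stop on an object; FORCE is the grip in N (left out, the last holds). Time passes only in rows, so rows that repeat a pose let the fingers close, or fill a call up. It gives the time, the measured TCP pose, the force and the opening at its end, in the units of the state.
- get_obs(): the state, without advancing time (a new reading comes with each control period).
- cams.camera(name): name is "scene" or "top" or "wrist"; returns (picture, depth): 480x640x3 uint8, red, green, blue; 480x640 float32, m along the optical axis (not along the pixel's ray), 0 where there is no reading.
- cams.get_calibration(name): a dict with "fx", "fy", "cx", "cy" (pixels), "dist" ([k1, k2, p1, p2, k3] as OpenCV has them; the pictures are not rectified), "view" (4x4, takes a point from world to camera coordinates). Camera axes: x right, y down, z forward; pixel columns grow to the right and rows downward; lengths in m; the calibration is good to about 2 mm. A picture is of the moment at which its call begins: read the wrist's pose just before it. get_calibration takes no time and is no camera call; for the wrist camera it gives the pose at the moment of the call.
- workorder.hand_in(): hands the job in, once; it reports no verdict.
The state is a dict: "time_s": time; "qpos": joint angles; "joint_vel": joint speeds; "tau": joint torques, N m; "ee_pos": TCP position; "eef_rot": TCP orientation; "force": force on the tool from outside, world axes, zero at the start; "moment": the same for the moment, N m; "grip_width": finger opening in m.
Only numpy, scipy, OpenCV 4.12 (cv2) and the standard library are available. Lean on these libraries where they do the work, as an engineer would, in place of code of your own. Each camera call takes 0.05 s, during which the arm holds its last target. There are 200 camera calls.

## Working session

There is one attempt and no reset: what is moved stays moved. The work goes in short steps, Python scripts to look and compute and a shell command to move; the robot and the scene stay as the last step left them, time stands still between calls to the robot, and variables do not carry over. Pictures are saved under pics/ and viewed, about 8 in all and at most 12, crops included, and the job is handed in when it is done.

```bash
ls; mkdir -p pics; cat > h.py <<'E'
import numpy as np, cv2
from station import get_obs, cams, workorder
from scipy.spatial.transform import Rotation as R
def snap(n,f):
    c=cams.get_calibration(n); p,d=cams.camera(n); cv2.imwrite('pics/'+f+'.png',p[:,:,::-1]); np.savez('pics/'+f,p=p,d=d,**{k:np.array(v) for k,v in c.items()})
def load(f): return np.load('pics/'+f+'.npz')
def cloud(s):
    K=np.array([[s['fx'],0,s['cx']],[0,s['fy'],s['cy']],[0,0,1.]])
    v,u=np.mgrid[0:480,0:640]; uv=np.stack([u,v],-1).reshape(-1,1,2).astype(float)
    n=cv2.undistortPoints(uv,K,s['dist']).reshape(480,640,2)
    d=s['d'].astype(float); P=np.dstack([n*d[...,None],d]); V=s['view']
    W=(P-V[:3,3])@V[:3,:3]; W[d==0]=np.nan; return W
E
python3 - <<'E'
from h import *
o=get_obs(); print({k:np.round(v,3) for k,v in o.items()})
snap('top','top0');snap('scene','scene0')
for f in('top0','scene0'):
    s=load(f);W=cloud(s);print(f,s['fx'],np.round(s['view'],3).tolist())
    for v in range(40,480,80): print([np.round(W[v,u],2).tolist() for u in range(40,640,110)])
E
```

```text
pics
{'time_s': np.float64(0.0), 'qpos': array([ 1.166,  0.3  ,  1.522, -0.   ,  1.321, -0.067]), 'joint_vel': array([-0.   , -0.   , -0.001, -0.002, -0.001, -0.   ]), 'tau': array([ 0.0000e+00, -5.3180e+01, -3.5274e+01,  7.1000e-02,  2.4000e-02,
       -0.0000e+00]), 'ee_pos': array([0.182, 0.519, 0.185]), 'eef_rot': array([-1.571e+00,  1.000e-03,  1.233e+00]), 'force': array([ 0.015, -0.418,  0.262]), 'moment': array([ 0.067, -0.   ,  0.038]), 'grip_width': np.float64(0.094)}
top0 622.6739282533841 [[0.026, -1.0, 0.004, -0.005], [-0.981, -0.026, -0.191, 0.509], [0.191, 0.001, -0.982, 1.782], [0.0, 0.0, 0.0, 1.0]]
[[1.52, 1.31, -0.75], [1.54, 0.83, -0.75], [1.56, 0.33, -0.75], [1.58, -0.16, -0.76], [1.6, -0.66, -0.77], [1.58, -1.14, -0.72]]
[[0.87, 0.91, -0.01], [0.87, 0.57, 0.0], [0.88, 0.23, 0.02], [0.89, -0.12, 0.0], [0.86, -0.43, 0.11], [0.91, -0.8, 0.0]]
[[0.61, 0.88, -0.0], [0.62, 0.55, 0.0], [0.59, 0.2, 0.15], [0.64, -0.12, 0.0], [0.64, -0.45, 0.01], [0.65, -0.78, 0.02]]
[[0.37, 0.85, 0.0], [0.37, 0.53, -0.01], [0.38, 0.2, 0.0], [0.39, -0.12, -0.0], [0.4, -0.45, 0.01], [0.41,
[... 448 characters left out ...]
44], [-0.5, 0.9, -0.07], [0.08, 0.87, 0.14], [0.48, 0.9, 0.26], [0.59, 2.46, -0.38]]
[[-0.55, -0.13, 0.1], [-0.02, -0.07, 0.3], [-0.06, 0.39, -0.0], [0.25, 0.61, 0.0], [0.56, 0.85, 0.0], [0.88, 1.1, -0.0]]
[[-0.5, -0.27, -0.13], [-0.07, -0.11, 0.0], [0.2, 0.09, -0.0], [0.56, 0.12, 0.19], [0.73, 0.49, -0.0], [1.0, 1.61, -0.75]]
[[-0.09, -0.5, -0.0], [0.15, -0.31, -0.0], [0.39, -0.14, -0.0], [0.63, 0.04, 0.0], [0.87, 0.2, 0.02], [1.16, 1.1, -0.74]]
[[0.12, -0.64, -0.0], [0.33, -0.48, -0.0], [0.55, -0.32, 0.0], [0.76, -0.16, -0.0], [0.94, 0.46, -0.74], [1.3, 0.73, -0.76]]
[[0.28, -0.76, -0.0], [0.48, -0.61, 0.0], [0.67, -0.46, -0.0], [0.88, -0.36, 0.11], [1.08, 0.17, -0.74], [1.41, 0.4, -0.75]]
```

View pics/top0.png

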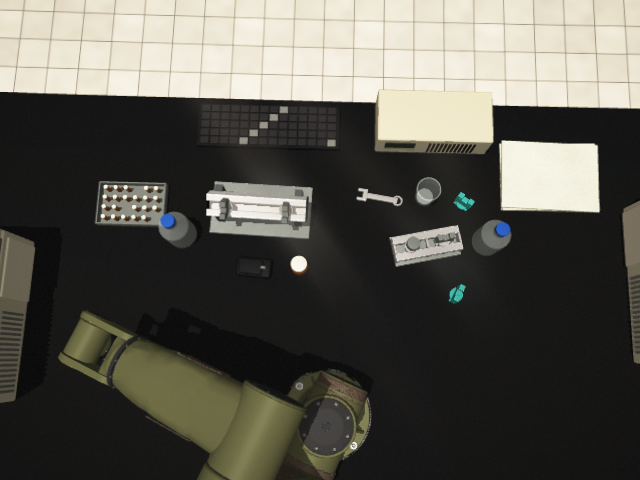

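View pics/scene0.png

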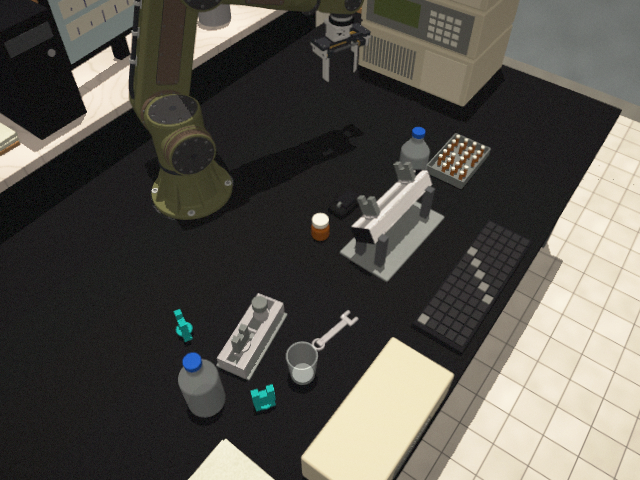

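The top view shows the rack at about (425,245), with the support at (447,238) and the knob at (412,243). The rail is at (260,208), between the mouse, the jar (299,264) and a bottle (178,230).

```bash
python3 - <<'E'
from h import *
def rect(P): 
    r=cv2.minAreaRect(P[:,:2].astype(np.float32)*1000); b=cv2.boxPoints(r)/1000
    return np.round(np.array(r[0])/1000,4),np.round(r[1],1),round(r[2],2)
A={f:cloud(load(f)).reshape(-1,3) for f in('top0','scene0')}
C={f:load(f)['p'].reshape(-1,3).astype(int) for f in A}
def box(f,x0,x1,y0,y1,z0,z1):
    P=A[f]; m=(P[:,0]>x0)&(P[:,0]<x1)&(P[:,1]>y0)&(P[:,1]<y1)&(P[:,2]>z0)&(P[:,2]<z1); return P[m]
s=load('top0');W=cloud(s)
for n,(u,v) in dict(rack=(425,245),sup=(447,238),knob=(412,243),rail=(260,208),railL=(225,208),jar=(299,264)).items(): print(n,np.round(W[v,u],3))
rc=W[245,425][:2]
for f in A:
    P=box(f,rc[0]-.09,rc[0]+.09,rc[1]-.13,rc[1]+.13,.04,.056); print(f,'rack',len(P),rect(P),np.median(P[:,2]))
    P=box(f,rc[0]-.05,rc[0]+.05,rc[1]-.11,rc[1]+.11,.062,.13); print('above',len(P))
    for z in((.06,.08),(.08,.098),(.098,.115)):
        Q=P[(P[:,2]>z[0])&(P[:,2]<z[1])]
        _,lab=None,None
        y=np.sort(Q[:,1]);
        if len(y)<5: continue
        g=np.split(y,np.where(np.diff(y)>.012)[0]+1)
        for k in g:
            S=Q[(Q[:,1]>=k[0])&(Q[:,1]<=k[-1])]
            if len(S)>8: print(z,len(S),rect(S),np.round(S.mean(0),4),np.round(S[:,2].max(),4))
    st=W[208,260][:2]
    P=box(f,st[0]-.13,st[0]+.13,st[1]-.2,st[1]+.2,.006,.014); print('plate',len(P),rect(P))
    P=box(f,st[0]-.13,st[0]+.13,st[1]-.2,st[1]+.2,.10,.26); print('rail',len(P),rect(P))
    # plane of the lips by RANSAC
    rng=np.random.default_rng(0);best=None
    for _ in range(2000):
        a,b,c=P[rng.choice(len(P),3,False)];n=np.cross(b-a,c-a);l=np.linalg.norm(n)
        if l<1e-9: continue
        n/=l; n*=np.sign(n[2]); 
        if n[2]<.7: continue
        k=np.abs((P-a)@n)<.002
        if best is None or k.sum()>best.sum(): best=k
    Q=P[best];c=Q.mean(0);n=np.linalg.svd(Q-c)[2][2];n*=np.sign(n[2])
    yv=np.linalg.svd(Q-c)[2][0];yv*=np.sign(yv[1]);xv=np.cross(yv,n)
    print('lips n',best.sum(),np.round(n,3),'tilt',np.degrees(np.arccos(n[2])),'y',np.round(yv,3),np.degrees(np.arctan2(-yv[0],yv[1])))
    L=(Q-c)@np.c_[xv,yv,n]; print('ext',L.min(0),L.max(0),'ctr',c+xv*(L.min(0)+L.max(0))[0]/2+yv*(L.min(0)+L.max(0))[1]/2)
    L=(P-c)@np.c_[xv,yv,n]; T=L[(L[:,2]>.03)&(L[:,2]<.08)]
    for sg in(-1,1):
        S=T[T[:,1]*sg>0]; print('fork',sg,len(S),np.percentile(S,[2,98],axis=0).round(4).tolist())
E
```

```text
rack [ 0.499 -0.285  0.013]
sup [ 0.505 -0.335  0.095]
knob [ 0.486 -0.234  0.105]
rail [0.579 0.204 0.098]
railL [0.558 0.292 0.174]
jar [0.423 0.088 0.065]
top0 rack 945 (array([ 0.4996, -0.2862]), array([ 73.7, 202.4]), 12.12) 0.0503907216431751
above 309
(0.06, 0.08) 28 (array([ 0.5036, -0.3297]), array([48.3, 33.7]), 57.56) [ 0.5019 -0.3277  0.0693] 0.0798
(0.08, 0.098) 55 (array([ 0.5093, -0.3288]), array([16.9, 48.5]), 14.99) [ 0.5071 -0.3291  0.0896] 0.0979
(0.08, 0.098) 39 (array([ 0.4888, -0.2365]), array([32.5, 37.1]), 78.73) [ 0.4862 -0.2337  0.094 ] 0.0979
(0.098, 0.115) 69 (array([ 0.5094, -0.3305]), array([17.4, 51.1]), 9.01) [ 0.5097 -0.3306  0.1061] 0.1142
(0.098, 0.115) 106 (array([ 0.4882, -0.2383]), array([35.9, 35.7]), 28.25) [ 0.4881 -0.2379  0.1036] 0.1107
plate 2226 (array([0.5786, 0.2045]), array([259.8, 399.5]), 0.11)
rail 2299 (array([0.5816, 0.237 ]), array([137.4, 345.5]), 4.4)
lips n 453 [-0.493  0.017  0.87 ] tilt 29.534805872276173 y [0.04  0.999 0.003] -2.2733124266485003
ext [-0.07964838 -0.1505096  -0.00211544] [0.03057039 0.18276346 0.00207857] ctr
[... 691 characters left out ...]
0.1102
(0.098, 0.115) 56 (array([ 0.5048, -0.314 ]), array([17. , 17.9]), 16.52) [ 0.5051 -0.3146  0.1053] 0.1114
(0.098, 0.115) 160 (array([ 0.4865, -0.2368]), array([33.4, 37.1]), 41.28) [ 0.4866 -0.2376  0.1019] 0.1085
plate 2335 (array([0.5779, 0.2078]), array([258.2, 385.5]), 0.01)
rail 3078 (array([0.5788, 0.2365]), array([140.3, 348.1]), 5.06)
lips n 537 [-0.484  0.011  0.875] tilt 28.97405173162613 y [0.038 0.999 0.008] -2.1560953454675293
ext [-0.08224921 -0.13085035 -0.00215928] [0.02880138 0.20478983 0.00232597] ctr [0.55154605 0.23412687 0.12697462]
fork -1 203 [[-0.0277, -0.0797, 0.0306], [0.0221, -0.0602, 0.0587]]
fork 1 181 [[-0.0282, 0.0886, 0.0304], [0.0213, 0.1071, 0.0576]]
```

```bash
python3 - <<'E'
from h import *
for f in('top0','scene0'):
    s=load(f);W=cloud(s);P=W.reshape(-1,3);print(f)
    # rail, bottle cut off
    m=(P[:,0]>.48)&(P[:,0]<.68)&(P[:,1]>.06)&(P[:,1]<.345)&(P[:,2]>.1)
    P1=P[m]; n=R.from_euler('ZY',[-2.2,-28],degrees=True).as_matrix()
    o=np.array([.555,.204,.138]); L=(P1-o)@n
    lip=L[(abs(L[:,2])<.012)]; print('lip z med',np.median(lip[:,2]),'slope fit',np.linalg.lstsq(np.c_[lip[:,:2],np.ones(len(lip))],lip[:,2],rcond=None)[0])
    T=L[(L[:,2]>.03)&(L[:,2]<.07)]
    for sg in(-1,1):
        S=T[T[:,1]*sg>0]; q=np.percentile(S,[2,98],axis=0);print('fork',sg,len(S),q.round(4).tolist(),q.mean(0).round(4))
    l=L[(abs(L[:,2]-np.median(lip[:,2]))<.006)];print('lip ext',np.percentile(l,[1,99],axis=0).round(4).tolist())
    for nm,x0,x1,y0,y1 in(('botB',.4,.62,-.53,-.40),('botA',.45,.65,.34,.47)):
        Q=P[(P[:,0]>x0)&(P[:,0]<x1)&(P[:,1]>y0)&(P[:,1]<y1)]
        for z0 in np.arange(.08,.2,.02):
            q=Q[(Q[:,2]>z0)&(Q[:,2]<z0+.02)]
            if len(q)>5: print(nm,round(z0,2),len(q),q.min(0).round(3),q.max(0).round(3))
E
```

```text
top0
lip z med -0.00577824325579678 slope fit [ 0.00020707 -0.00055952 -0.00524481]
fork -1 104 [[-0.0088, -0.0853, 0.0304], [0.0395, -0.0697, 0.0576]] [ 0.0153 -0.0775  0.044 ]
fork 1 113 [[-0.009, 0.0843, 0.0312], [0.0398, 0.0995, 0.0545]] [0.0154 0.0919 0.0428]
lip ext [[-0.016, -0.1344, -0.0116], [0.0464, 0.1397, -0.0001]]
botB 0.08 60 [ 0.474 -0.484  0.08 ] [ 0.617 -0.408  0.099]
botB 0.1 106 [ 0.475 -0.509  0.1  ] [ 0.558 -0.424  0.12 ]
botB 0.12 294 [ 0.475 -0.507  0.12 ] [ 0.556 -0.425  0.14 ]
botB 0.14 167 [ 0.484 -0.496  0.14 ] [ 0.545 -0.438  0.16 ]
botB 0.16 24 [ 0.498 -0.472  0.16 ] [ 0.529 -0.446  0.18 ]
botB 0.18 163 [ 0.497 -0.485  0.181] [ 0.535 -0.449  0.2  ]
botA 0.08 89 [0.474 0.34  0.08 ] [0.598 0.464 0.1  ]
botA 0.1 122 [0.473 0.34  0.1  ] [0.625 0.465 0.12 ]
botA 0.12 329 [0.473 0.34  0.12 ] [0.621 0.47  0.14 ]
botA 0.14 211 [0.484 0.34  0.14 ] [0.609 0.469 0.16 ]
botA 0.16 27 [0.497 0.426 0.16 ] [0.525 0.453 0.18 ]
botA 0.18 154 [0.496 0.427 0.18 ] [0.535 0.463 0.2  ]
scene0
lip z med -0.0070699221235927 slope fit [-0.00724575  0.00544271 -0.00515037]
fork -1 
[... 216 characters left out ...]
9, 0.1363, -0.0016]]
botB 0.08 165 [ 0.504 -0.511  0.08 ] [ 0.559 -0.434  0.1  ]
botB 0.1 249 [ 0.476 -0.51   0.1  ] [ 0.558 -0.427  0.12 ]
botB 0.12 527 [ 0.475 -0.509  0.12 ] [ 0.557 -0.428  0.14 ]
botB 0.14 286 [ 0.489 -0.496  0.14 ] [ 0.544 -0.44   0.16 ]
botB 0.16 68 [ 0.507 -0.486  0.16 ] [ 0.535 -0.454  0.18 ]
botB 0.18 279 [ 0.496 -0.486  0.18 ] [ 0.535 -0.448  0.194]
botA 0.08 105 [0.476 0.401 0.08 ] [0.556 0.459 0.1  ]
botA 0.1 190 [0.47  0.342 0.1  ] [0.622 0.466 0.12 ]
botA 0.12 296 [0.473 0.341 0.12 ] [0.619 0.469 0.14 ]
botA 0.14 176 [0.485 0.34  0.14 ] [0.608 0.46  0.16 ]
botA 0.16 59 [0.499 0.424 0.16 ] [0.532 0.451 0.179]
botA 0.18 122 [0.496 0.423 0.18 ] [0.532 0.464 0.195]
```

```bash
python3 -m handwheel '[{"fingers":0.5,"x":-0.035,"y":0,"z":-0.03,"spin":8.5},{"fingers":0.5,"x":-0.07,"y":0,"z":-0.06,"spin":17},{"fingers":0.5,"x":-0.105,"y":0,"z":-0.09,"spin":25.5},{"fingers":0.5,"x":-0.14,"y":0,"z":-0.12,"spin":34},{"fingers":0.5,"x":-0.175,"y":0,"z":-0.15,"spin":42.5},{"fingers":0.5,"x":-0.21,"y":0,"z":-0.18,"spin":51},{"fingers":0.5,"x":-0.245,"y":0,"z":-0.21,"spin":59.5},{"fingers":0.5,"x":-0.28,"y":0,"z":-0.24,"spin":68},{"fingers":0.5,"x":-0.315,"y":0,"z":-0.27,"spin":76.5},{"fingers":0.5,"x":-0.35,"y":0,"z":-0.30,"spin":85}]' 20
cat >> h.py <<'E'
def go(p,yaw):
    o=get_obs(); M=R.from_euler('xyz',o['eef_rot']).as_matrix(); e=o['ee_pos']
    d=M.T@(np.array(p)-e); y0=np.degrees(np.arctan2(M[1,0],M[0,0]))
    print('t',round(float(o['time_s']),2),'tcp',np.round(e,4),'yaw',round(y0,2),'tilt',round(np.degrees(np.arccos(-M[2,1])),2),'q',np.round(o['qpos'],2),'F',np.round(o['force'],1),'w',round(float(o['grip_width']),4))
    print('shift',np.round(d,4),'spin',round(y0-yaw,2))
E
python3 -c "
from h import *
go([.5086,-.3303,.186],-77.7)"
```

```text
time_s: 1.1
ee_pos: [0.3495, 0.0874, 0.1857]
eef_rot: [-1.571, -0.0, -0.257]
force: [0.5, -0.0, 1.2]
grip_width: 0.0705
t 1.1 tcp [0.3495 0.0874 0.1857] yaw -14.7 tilt 0.03 q [ 0.14 -0.14  2.    0.    1.29  0.4 ] F [ 0.5 -0.   1.2] w 0.0705
shift [ 2.599e-01 -2.000e-04 -3.637e-01] spin 63.0
```

```bash
python3 -m handwheel '[{"fingers":0.5,"x":0.026,"y":0,"z":-0.036,"spin":6.3},{"fingers":0.5,"x":0.052,"y":0,"z":-0.073,"spin":12.6},{"fingers":0.5,"x":0.078,"y":0,"z":-0.109,"spin":18.9},{"fingers":0.5,"x":0.104,"y":0,"z":-0.146,"spin":25.2},{"fingers":0.5,"x":0.13,"y":0,"z":-0.182,"spin":31.5},{"fingers":0.5,"x":0.156,"y":0,"z":-0.218,"spin":37.8},{"fingers":0.5,"x":0.182,"y":0,"z":-0.255,"spin":44.1},{"fingers":0.5,"x":0.208,"y":0,"z":-0.291,"spin":50.4},{"fingers":0.5,"x":0.234,"y":0,"z":-0.328,"spin":56.7},{"fingers":0.5,"x":0.26,"y":0,"z":-0.364,"spin":63}]' 20
python3 -c "
from h import *
go([.5086,-.3303,.080],-77.7)
snap('wrist','w1'); W=cloud(load('w1')); P=W.reshape(-1,3)
for z0,z1 in((.07,.095),(.095,.112)):
    m=(abs(P[:,0]-.5086)<.04)&(abs(P[:,1]+.33)<.045)&(P[:,2]>z0)&(P[:,2]<z1); Q=P[m]
    print(len(Q)); 
    if len(Q)>9: print(cv2.minAreaRect((Q[:,:2]*1000).astype(np.float32)))
"
```

```text
time_s: 2.1
ee_pos: [0.5112, -0.3296, 0.1852]
eef_rot: [-1.571, 0.001, -1.355]
force: [0.5, 0.6, -0.1]
grip_width: 0.0704
t 2.1 tcp [ 0.5112 -0.3296  0.1852] yaw -77.63 tilt 0.04 q [-0.63  0.43  1.34  0.    1.37  0.72] F [ 0.5  0.6 -0.1] w 0.0704
shift [ 1.000e-04  1.052e-01 -2.600e-03] spin 0.07
630
((509.1048583984375, -329.5815124511719), (16.062091827392578, 49.42791748046875), 12.594067573547363)
792
((509.15057373046875, -329.74749755859375), (16.320823669433594, 49.47946548461914), 12.597859382629395)
```

View pics/w1.png

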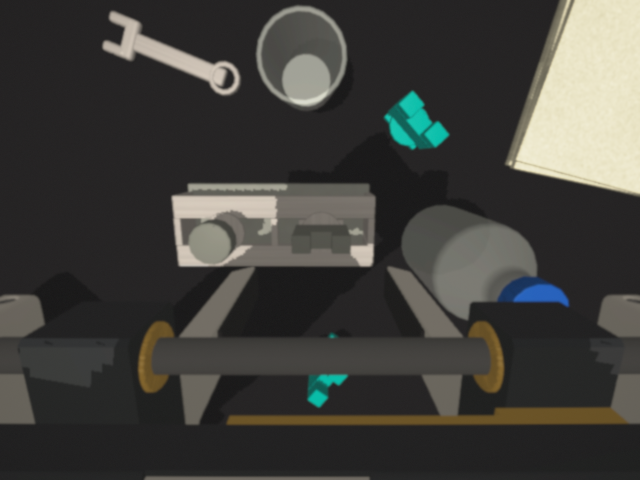

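The wrist view shows the support at (320,235), centred between the fingers, with bottle_b clear on the right. Next I descend and grip it across its 50 mm ends, so it can pivot in the jaws to match the slope.

```bash
python3 -m handwheel '[{"fingers":0.5,"x":0,"y":0.025,"z":-0.002,"spin":0},{"fingers":0.5,"x":0,"y":0.05,"z":-0.002,"spin":0},{"fingers":0.5,"x":0,"y":0.075,"z":-0.002,"spin":0},{"fingers":0.5,"x":0,"y":0.095,"z":-0.002,"spin":0},{"fingers":0.5,"x":0,"y":0.105,"z":-0.002,"spin":0},{"fingers":0.5,"x":0,"y":0.105,"z":-0.002,"spin":0},{"fingers":0,"x":0,"y":0.105,"z":-0.002,"spin":0},{"fingers":-0.2,"x":0,"y":0.105,"z":-0.002,"spin":0},{"fingers":-0.2,"x":0,"y":0.105,"z":-0.002,"spin":0},{"fingers":-0.2,"x":0,"y":0.105,"z":-0.002,"spin":0}]' 15
python3 -c "
from h import *
go([.571,.210,.260],-92.2)"
```

```text
time_s: 3.15
ee_pos: [0.5094, -0.3286, 0.0816]
eef_rot: [-1.57, -0.001, -1.35]
force: [0.1, -1.1, 3.4]
grip_width: 0.05
t 3.15 tcp [ 0.5094 -0.3286  0.0816] yaw -77.36 tilt 0.09 q [-0.63  0.52  1.46 -0.    1.16  0.72] F [ 0.1 -1.1  3.4] w 0.05
shift [-0.5118 -0.1789  0.1782] spin 14.84
```

```bash
python3 -m handwheel '[{"fingers":-0.2,"x":0,"y":-0.01,"z":0,"spin":0},{"fingers":-0.2,"x":0,"y":-0.025,"z":0,"spin":0},{"fingers":-0.2,"x":0,"y":-0.045,"z":0,"spin":0},{"fingers":-0.2,"x":0,"y":-0.07,"z":0,"spin":0},{"fingers":-0.2,"x":0,"y":-0.095,"z":0,"spin":0},{"fingers":-0.2,"x":0,"y":-0.12,"z":0,"spin":0},{"fingers":-0.2,"x":0,"y":-0.145,"z":0,"spin":0},{"fingers":-0.2,"x":-0.015,"y":-0.17,"z":0,"spin":0},{"fingers":-0.2,"x":-0.04,"y":-0.19,"z":0,"spin":0},{"fingers":-0.2,"x":-0.07,"y":-0.2,"z":0,"spin":0}]'
python3 -c "
from h import *
go([.545,.210,.280],-92.2)"
```

```text
time_s: 4.15
ee_pos: [0.4935, -0.2596, 0.2836]
eef_rot: [-1.569, -0.002, -1.351]
force: [0.7, 0.4, -2.0]
grip_width: 0.0494
t 4.15 tcp [ 0.4935 -0.2596  0.2836] yaw -77.41 tilt 0.17 q [-0.55  0.26  1.34  0.    1.53  0.8 ] F [ 0.7  0.4 -2. ] w 0.0494
shift [-0.4471  0.003   0.1526] spin 14.79
```

```bash
python3 -m handwheel '[{"fingers":-0.2,"x":-0.027,"y":0,"z":0.009,"spin":0.5},{"fingers":-0.2,"x":-0.072,"y":0,"z":0.025,"spin":2},{"fingers":-0.2,"x":-0.12,"y":0,"z":0.041,"spin":4},{"fingers":-0.2,"x":-0.168,"y":0,"z":0.057,"spin":6},{"fingers":-0.2,"x":-0.216,"y":0,"z":0.074,"spin":8},{"fingers":-0.2,"x":-0.264,"y":0,"z":0.09,"spin":10},{"fingers":-0.2,"x":-0.312,"y":0,"z":0.106,"spin":12},{"fingers":-0.2,"x":-0.36,"y":0,"z":0.123,"spin":13.5},{"fingers":-0.2,"x":-0.4,"y":0,"z":0.137,"spin":14.8},{"fingers":-0.2,"x":-0.425,"y":0,"z":0.146,"spin":14.8}]'
python3 -c "
from h import *
go([.545,.210,.260],-92.2)
snap('scene','s2');snap('wrist','w2')
import cv2
a=cv2.imread('pics/s2.png')[90:290,300:500];b=cv2.imread('pics/w2.png')
cv2.imwrite('pics/c2.png',np.hstack([cv2.resize(a,(450,450),interpolation=2),cv2.resize(b[:, 145:495],(328,450))]))
"
```

```text
time_s: 5.15
ee_pos: [0.5426, 0.1899, 0.2818]
eef_rot: [-1.57, 0.001, -1.607]
force: [-0.1, -0.7, -1.0]
grip_width: 0.0497
t 5.15 tcp [0.5426 0.1899 0.2818] yaw -92.07 tilt 0.05 q [0.27 0.3  1.29 0.   1.54 1.88] F [-0.1 -0.7 -1. ] w 0.0497
shift [-0.0202  0.0218  0.0017] spin 0.13
```

View pics/c2.png

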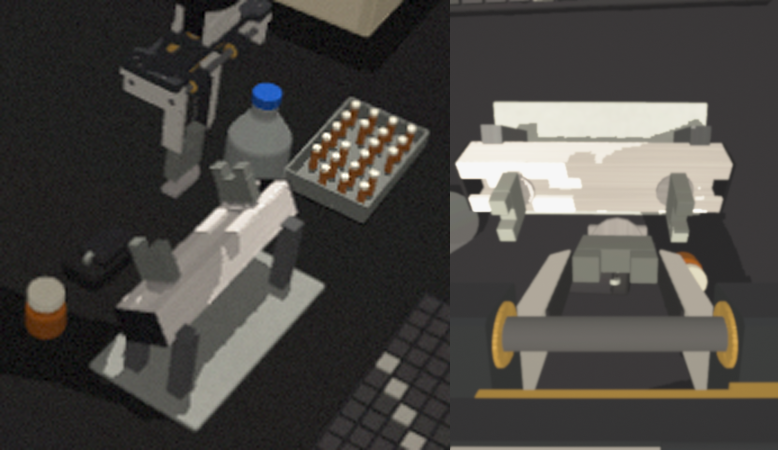

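The support hangs upright in the jaws above the rail, with the two fitted forks in view. I'll refine the rail pose from the wrist depth image.

```bash
python3 - <<'E'
from h import *
W=cloud(load('w2'));P=W.reshape(-1,3);P=P[~np.isnan(P[:,0])]
N=R.from_euler('ZY',[-2.2,-28],degrees=True).as_matrix(); o=np.array([.571,.210,.139])
L=(P-o)@N
m=(abs(L[:,1])<.138)&(abs(L[:,0])<.033)&(abs(L[:,2])<.008); l=L[m]; print('lip',m.sum(),np.percentile(l,[1,50,99],axis=0).round(4).tolist(),np.linalg.lstsq(np.c_[l[:,:2],np.ones(len(l))],l[:,2],rcond=None)[0].round(4))
for sg in(-1,1):
    S=L[(abs(L[:,1]-sg*.085)<.02)&(L[:,2]>.02)&(L[:,2]<.07)&(abs(L[:,0])<.05)]; q=np.percentile(S,[1,99],axis=0); print('fork',sg,len(S),q.round(4).tolist(),q.mean(0).round(4))
S=P[(abs(P[:,0]-.543)<.03)&(abs(P[:,1]-.19)<.0245)&(P[:,2]>.2)&(P[:,2]<.33)]
print('sup',len(S),np.percentile(S,[1,50,99],axis=0).round(4).tolist())
t=S[S[:,2]>np.percentile(S[:,2],60)];print(cv2.minAreaRect((t[:,:2]*1000).astype(np.float32)),np.histogram(S[:,2],12))
E
```

```text
lip 9352 [[-0.0321, -0.1367, -0.0074], [0.0149, -0.0036, -0.0008], [0.0295, 0.1354, 0.0062]] [-0.0168  0.0011 -0.0008]
fork -1 1463 [[-0.025, -0.0893, 0.0208], [0.0237, -0.0735, 0.0562]] [-0.0006 -0.0814  0.0385]
fork 1 1706 [[-0.0253, 0.08, 0.0206], [0.0236, 0.0958, 0.0562]] [-0.0008  0.0879  0.0384]
sup 4991 [[0.5343, 0.1663, 0.2382], [0.5488, 0.1888, 0.2897], [0.5602, 0.2139, 0.3269]]
((542.3092041015625, 189.87326049804688), (18.921260833740234, 49.045928955078125), 1.0214561223983765) (array([152,  12, 721, 248, 252, 285, 602, 725, 964, 804, 103, 123]), array([0.23238272, 0.24050556, 0.2486284 , 0.25675125, 0.26487409,
       0.27299694, 0.28111978, 0.28924262, 0.29736547, 0.30548831,
       0.31361116, 0.321734  , 0.32985684]))
```

```bash
python3 -m handwheel '[{"fingers":-0.2,"x":-0.008,"y":0,"z":0.009,"spin":0},{"fingers":-0.2,"x":-0.016,"y":0,"z":0.018,"spin":0},{"fingers":-0.2,"x":-0.024,"y":0,"z":0.0275,"spin":0.1},{"fingers":-0.2,"x":-0.024,"y":0.02,"z":0.0275,"spin":0.1},{"fingers":-0.2,"x":-0.024,"y":0.045,"z":0.0275,"spin":0.1},{"fingers":-0.2,"x":-0.024,"y":0.07,"z":0.0275,"spin":0.1},{"fingers":-0.2,"x":-0.024,"y":0.085,"z":0.0275,"spin":0.1},{"fingers":-0.2,"x":-0.024,"y":0.092,"z":0.0275,"spin":0.1},{"fingers":-0.2,"x":-0.024,"y":0.092,"z":0.0275,"spin":0.1},{"fingers":-0.2,"x":-0.024,"y":0.092,"z":0.0275,"spin":0.1}]' 12
python3 -c "
from h import *
go([.571,.213,.175],-92.2)"
```

```text
time_s: 6.25
ee_pos: [0.5719, 0.2095, 0.19]
eef_rot: [-1.569, 0.0, -1.61]
force: [0.6, -0.2, -0.7]
grip_width: 0.0497
t 6.25 tcp [0.5719 0.2095 0.19  ] yaw -92.27 tilt 0.09 q [ 0.29  0.43  1.34 -0.    1.37  1.9 ] F [ 0.6 -0.2 -0.7] w 0.0497
shift [-0.0035  0.015  -0.001 ] spin -0.07
```

```bash
python3 -m handwheel '[{"fingers":-0.2,"x":-0.0035,"y":0.003,"z":-0.001,"spin":0},{"fingers":-0.2,"x":-0.0035,"y":0.006,"z":-0.001,"spin":0},{"fingers":-0.2,"x":-0.0035,"y":0.008,"z":-0.001,"spin":0},{"fingers":-0.2,"x":-0.0035,"y":0.01,"z":-0.001,"spin":0},{"fingers":-0.2,"x":-0.0035,"y":0.012,"z":-0.001,"spin":0},{"fingers":-0.2,"x":-0.0035,"y":0.013,"z":-0.001,"spin":0},{"fingers":-0.2,"x":-0.0035,"y":0.014,"z":-0.001,"spin":0},{"fingers":-0.2,"x":-0.0035,"y":0.015,"z":-0.001,"spin":0},{"fingers":-0.2,"x":-0.0035,"y":0.015,"z":-0.001,"spin":0},{"fingers":-0.2,"x":-0.0035,"y":0.015,"z":-0.001,"spin":0}]' 10
python3 -c "
from h import *
go([.571-.018,.213,.138+.033],-92.2)
snap('scene','s3')
cv2.imwrite('pics/c3.png',cv2.resize(cv2.imread('pics/s3.png')[140:260,330:460],(650,600),interpolation=2))"
```

```text
time_s: 7.25
ee_pos: [0.5709, 0.2134, 0.1756]
eef_rot: [-1.569, 0.001, -1.61]
force: [-5.1, -1.6, 11.6]
grip_width: 0.0501
t 7.25 tcp [0.5709 0.2134 0.1756] yaw -92.25 tilt 0.13 q [0.3  0.44 1.36 0.   1.34 1.91] F [-5.1 -1.6 11.6] w 0.0501
shift [ 0.0011  0.0045 -0.0179] spin -0.05
```

View pics/c3.png

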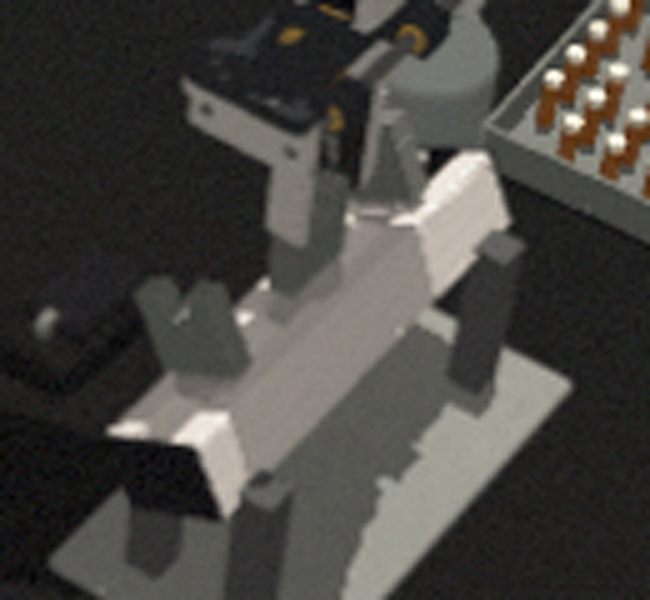

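The support is in the slot with the collar touching the upslope lip. The wrist force is 11 N up. Next I swing the top downslope so it pivots in the jaws.

```bash
python3 -m handwheel '[{"fingers":-0.2,"x":0,"y":0,"z":-0.002,"spin":0},{"fingers":-0.2,"x":0,"y":0.0005,"z":-0.004,"spin":0},{"fingers":-0.2,"x":0,"y":0.001,"z":-0.006,"spin":0},{"fingers":-0.2,"x":0,"y":0.0015,"z":-0.008,"spin":0},{"fingers":-0.2,"x":0,"y":0.002,"z":-0.010,"spin":0},{"fingers":-0.2,"x":0,"y":0.0025,"z":-0.012,"spin":0},{"fingers":-0.2,"x":0,"y":0.003,"z":-0.014,"spin":0},{"fingers":-0.2,"x":0,"y":0.0035,"z":-0.016,"spin":0},{"fingers":-0.2,"x":0,"y":0.004,"z":-0.018,"spin":0},{"fingers":-0.2,"x":0,"y":0.0045,"z":-0.018,"spin":0}]' 10
cat >> h.py <<'E'
N=R.from_euler('ZY',[-2.2,-28],degrees=True).as_matrix(); O=np.array([.571,.213,.138])
def rail(f,b=.04):
    L=(cloud(load(f)).reshape(-1,3)-O)@N
    S=L[(abs(L[:,0])<.06)&(abs(L[:,1])<b)&(L[:,2]>.01)&(L[:,2]<.09)]
    for z in np.arange(.01,.09,.01):
        q=S[(S[:,2]>z)&(S[:,2]<z+.01)]
        if len(q)>5: print('z%.2f'%z,len(q),np.percentile(q,[3,97],axis=0)[:,:2].round(4).tolist())
E
python3 -c "
from h import *
go([.571-.0136,.213,.138+.025],-92.2)
snap('scene','s4');snap('top','t4'); snap('wrist','w4');rail('w4',.022)
a=cv2.resize(cv2.imread('pics/s4.png')[140:260,330:460],(490,450),interpolation=2);b=cv2.resize(cv2.imread('pics/w4.png')[:, 170:470],(281,450))
cv2.imwrite('pics/c4.png',np.hstack([a,b]))"
```

```text
time_s: 8.3
ee_pos: [0.5525, 0.2139, 0.1692]
eef_rot: [-1.571, 0.0, -1.61]
force: [0.6, -0.4, -1.1]
grip_width: 0.05
t 8.3 tcp [0.5525 0.2139 0.1692] yaw -92.25 tilt 0.01 q [0.31 0.41 1.42 0.   1.32 1.92] F [ 0.6 -0.4 -1.1] w 0.05
shift [0.0007 0.0062 0.0049] spin -0.05
z0.01 716 [[0.0058, -0.02], [0.0114, 0.0202]]
z0.02 645 [[0.0072, -0.0205], [0.0093, 0.0204]]
z0.03 751 [[0.0086, -0.0208], [0.0107, 0.0206]]
z0.04 1276 [[-0.0032, -0.0201], [0.0118, 0.0199]]
z0.05 756 [[0.0058, -0.0209], [0.0136, 0.0212]]
z0.06 852 [[-0.0021, -0.0214], [0.0127, 0.0212]]
```

View pics/c4.png

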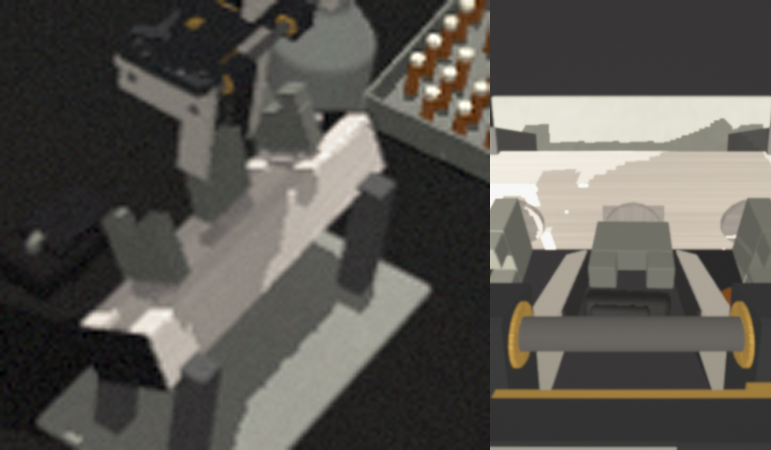

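It has already tilted about 20 of the 28 degrees. I press it down along the rail normal to seat the collar.

```bash
python3 -m handwheel '[{"fingers":-0.2,"x":0.0005,"y":0.001,"z":0.0,"spin":0},{"fingers":-0.2,"x":0.0005,"y":0.002,"z":0.0005,"spin":0},{"fingers":-0.2,"x":0.0005,"y":0.003,"z":0.001,"spin":0},{"fingers":-0.2,"x":0.0005,"y":0.004,"z":0.0015,"spin":0},{"fingers":-0.2,"x":0.0005,"y":0.005,"z":0.002,"spin":0},{"fingers":-0.2,"x":0.0005,"y":0.006,"z":0.0025,"spin":0},{"fingers":-0.2,"x":0.0005,"y":0.007,"z":0.003,"spin":0},{"fingers":-0.2,"x":0.0005,"y":0.0075,"z":0.003,"spin":0},{"fingers":-0.2,"x":0.0005,"y":0.008,"z":0.003,"spin":0},{"fingers":-0.2,"x":0.0005,"y":0.008,"z":0.003,"spin":0}]' 8
python3 -c "
from h import *
go([.571-.0136,.213,.138+.025],-92.2)
snap('wrist','w5');rail('w5',.022)"
```

```text
time_s: 9.45
ee_pos: [0.5551, 0.2133, 0.1618]
eef_rot: [-1.572, -0.0, -1.61]
force: [-7.0, -1.7, 7.5]
grip_width: 0.0497
t 9.45 tcp [0.5551 0.2133 0.1618] yaw -92.25 tilt 0.05 q [0.31 0.42 1.42 0.   1.31 1.92] F [-7.  -1.7  7.5] w 0.0497
shift [ 0.0002 -0.0012  0.0023] spin -0.05
z0.01 716 [[0.0048, -0.0206], [0.0064, 0.0207]]
z0.02 776 [[0.0053, -0.0207], [0.007, 0.0207]]
z0.03 935 [[0.0057, -0.0206], [0.0076, 0.0207]]
z0.04 1197 [[-0.0075, -0.0203], [0.0081, 0.0203]]
z0.05 1353 [[-0.0071, -0.0213], [0.0084, 0.0212]]
```

```bash
python3 -m handwheel '[{"fingers":0.1,"x":0,"y":0,"z":0,"spin":0},{"fingers":0.3,"x":0,"y":0,"z":0,"spin":0},{"fingers":0.5,"x":0,"y":0,"z":0,"spin":0},{"fingers":0.5,"x":0,"y":0,"z":0,"spin":0},{"fingers":0.5,"x":0,"y":-0.004,"z":-0.002,"spin":0},{"fingers":0.5,"x":0,"y":-0.008,"z":-0.004,"spin":0},{"fingers":0.5,"x":0,"y":-0.012,"z":-0.006,"spin":0},{"fingers":0.5,"x":0,"y":-0.016,"z":-0.006,"spin":0},{"fingers":0.5,"x":0,"y":-0.016,"z":-0.006,"spin":0},{"fingers":0.5,"x":0,"y":-0.016,"z":-0.006,"spin":0}]' 10
python3 -c "
from h import *
go([.549,.213,.178],-92.2)
snap('wrist','w6');rail('w6',.03);snap('scene','s6')
a=cv2.resize(cv2.imread('pics/s6.png')[140:260,330:460],(490,450),interpolation=2);b=cv2.resize(cv2.imread('pics/w6.png')[:, 170:470],(281,450))
cv2.imwrite('pics/c6.png',np.hstack([a,b]))"
```

```text
time_s: 10.5
ee_pos: [0.5497, 0.2135, 0.1772]
eef_rot: [-1.571, 0.0, -1.61]
force: [-0.4, 0.4, 0.3]
grip_width: 0.0704
t 10.5 tcp [0.5497 0.2135 0.1772] yaw -92.25 tilt 0.01 q [ 0.31  0.39  1.41 -0.    1.33  1.92] F [-0.4  0.4  0.3] w 0.0704
shift [ 0.0005 -0.0008 -0.0006] spin -0.05
z0.01 717 [[0.0022, -0.0234], [0.004, 0.0232]]
z0.02 797 [[0.0022, -0.0232], [0.004, 0.0233]]
z0.03 1097 [[-0.0103, -0.0231], [0.0039, 0.0229]]
z0.04 915 [[-0.0099, -0.0234], [0.0039, 0.0232]]
z0.05 1304 [[-0.0116, -0.0239], [0.0038, 0.0237]]
```

View pics/c6.png

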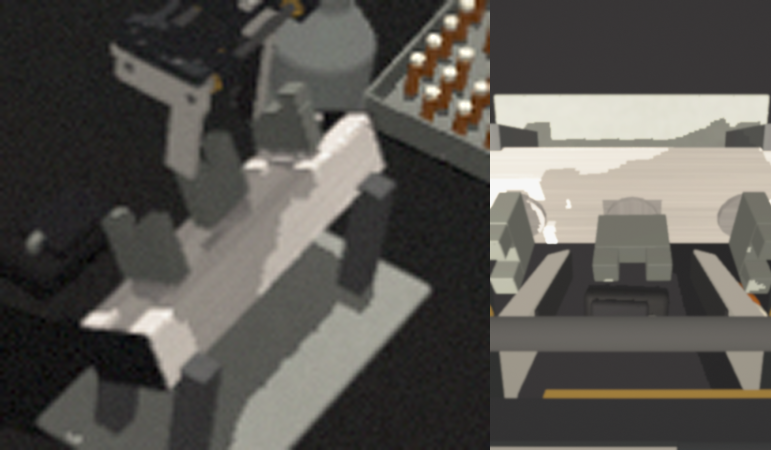

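The support is seated square, with the foot lengthwise in the slot. Next I turn the open jaws 45 degrees and squeeze the fork round.

```bash
python3 -m handwheel '[{"fingers":0.5,"x":0,"y":0,"z":0,"spin":-8},{"fingers":0.5,"x":0,"y":0,"z":0,"spin":-16},{"fingers":0.5,"x":0,"y":0,"z":0,"spin":-24},{"fingers":0.5,"x":0,"y":0,"z":0,"spin":-32},{"fingers":0.5,"x":0,"y":0,"z":0,"spin":-40},{"fingers":0.5,"x":0,"y":0,"z":0,"spin":-48},{"fingers":0.3,"x":0,"y":0,"z":0,"spin":-48},{"fingers":0.1,"x":0,"y":0,"z":0,"spin":-48},{"fingers":-0.1,"x":0,"y":0,"z":0,"spin":-48},{"fingers":-0.2,"x":0,"y":0,"z":0,"spin":-48}]' 10
python3 -m handwheel '[{"fingers":-0.3,"x":0,"y":0,"z":0,"spin":0},{"fingers":-0.4,"x":0,"y":0,"z":0,"spin":0},{"fingers":-0.5,"x":0,"y":0,"z":0,"spin":0},{"fingers":-0.6,"x":0,"y":0,"z":0,"spin":0},{"fingers":-0.7,"x":0,"y":0,"z":0,"spin":0},{"fingers":-0.7,"x":0,"y":0,"z":0,"spin":0},{"fingers":-0.7,"x":0,"y":0,"z":0,"spin":0},{"fingers":-0.7,"x":0,"y":0,"z":0,"spin":0},{"fingers":-0.7,"x":0,"y":0,"z":0,"spin":0},{"fingers":-0.7,"x":0,"y":0,"z":0,"spin":0}]' 10
python3 -c "
from h import *
go([.549,.213,.178],-92.2)
snap('wrist','w7');rail('w7',.04);snap('scene','s7')
a=cv2.resize(cv2.imread('pics/s7.png')[140:260,330:460],(490,450),interpolation=2);b=cv2.resize(cv2.imread('pics/w7.png')[:, 170:470],(281,450))
cv2.imwrite('pics/c7.png',np.hstack([a,b]))"
```

```text
time_s: 11.6
ee_pos: [0.5496, 0.2135, 0.1771]
eef_rot: [-1.571, -0.0, -0.774]
force: [0.3, -0.6, 0.1]
grip_width: 0.0419
time_s: 12.6
ee_pos: [0.5496, 0.2135, 0.1772]
eef_rot: [-1.571, 0.0, -0.772]
force: [-0.9, -0.0, -0.3]
grip_width: 0.0141
t 12.6 tcp [0.5496 0.2135 0.1772] yaw -44.26 tilt 0.0 q [0.31 0.39 1.41 0.   1.33 1.08] F [-0.9 -0.  -0.3] w 0.0141
shift [-0.0001 -0.0008 -0.0008] spin 47.94
z0.01 647 [[-0.0027, -0.0229], [0.0039, 0.0248]]
z0.02 624 [[-0.0048, -0.0209], [0.0038, 0.0248]]
z0.03 774 [[-0.0111, -0.0078], [0.0037, 0.0248]]
z0.04 634 [[-0.0109, -0.0094], [0.0036, 0.0249]]
z0.05 1047 [[-0.0117, -0.0221], [0.0221, 0.0247]]
z0.06 259 [[0.0082, -0.0049], [0.0349, 0.0162]]
z0.07 428 [[0.008, -0.0057], [0.0398, 0.0193]]
z0.08 536 [[0.0132, -0.0053], [0.0452, 0.0196]]
```

View pics/c7.png

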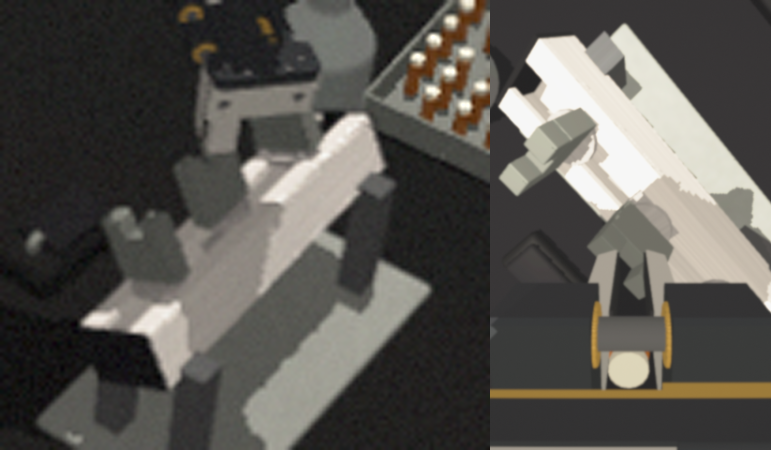

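```bash
python3 -c "
import cv2,numpy as np
a=cv2.resize(cv2.imread('pics/w7.png')[150:420,210:400],(420,597),interpolation=2)
b=cv2.resize(cv2.imread('pics/s7.png')[150:230,355:425],(380,434),interpolation=2);b=cv2.copyMakeBorder(b,0,163,0,0,0)
cv2.imwrite('pics/c8.png',np.hstack([a,b]))"
```

```text
(no output)
```

View pics/c8.png

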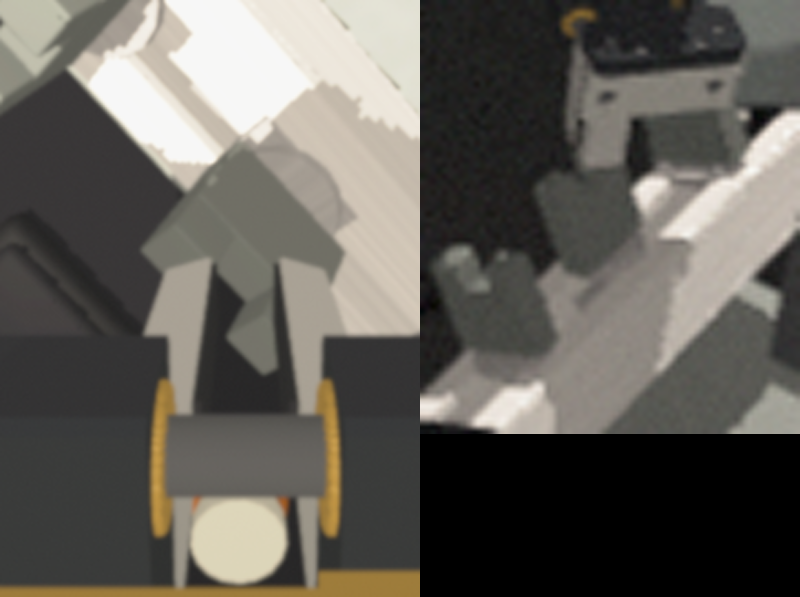

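```bash
python3 - <<'E'
from h import *
W=cloud(load('w7'))
for n,u,v in(('Lfin tip',295,272),('Lfin',296,290),('Rfin tip',348,275),('Rfin',350,290),('prong',323,304),('bar',320,240),('barL',280,262),('notch',312,270)):
    p=W[v,u];u0=p-O; print(n,p.round(4),'rail',(N.T@u0).round(4))
E
```

```text
Lfin tip [0.5473 0.2304 0.2062] rail [0.0105 0.0165 0.0716]
Lfin [0.5489 0.2287 0.2311] rail [0.0237 0.0149 0.0929]
Rfin tip [0.5668 0.211  0.21  ] rail [ 0.0302 -0.0021  0.0655]
Rfin [0.5664 0.2116 0.2309] rail [ 0.0396 -0.0015  0.0842]
prong [0.5386 0.2001 0.1844] rail [-0.0064 -0.0141  0.0559]
bar [0.5615 0.2264 0.1633] rail [0.0031 0.013  0.027 ]
barL [0.539  0.2368 0.1846] rail [-0.0071  0.0225  0.0566]
notch [0.5451 0.2168 0.1691] rail [-0.0083  0.0028  0.0397]
```

```bash
python3 - <<'E'
from h import *
M=R.from_euler('xyz',get_obs()['eef_rot']).as_matrix(); T=get_obs()['ee_pos']
for f in('w7','s7'):
    P=cloud(load(f)).reshape(-1,3); Lr=(P-O)@N; t=(P-T)@M
    m=(abs(t[:,0])<.06)&(abs(t[:,2])<.03)&(t[:,1]>-.07)&(t[:,1]<.03)&(Lr[:,2]>.008)
    for a in range(-70,30,10):
        k=m&(t[:,1]>a/1e3)&(t[:,1]<(a+10)/1e3)
        if k.sum()<4: continue
        q=t[k]; fr=k&(abs(t[:,2])<.0095); 
        inb=(abs(Lr[:,0]+.004)<.0095)&(abs(Lr[:,1])<.027)
        g=k&~inb; print(f,a,k.sum(),'notbar',g.sum(),(np.percentile(t[g],[3,97],axis=0)[:,[0,2]]*1e3).round(0).tolist() if g.sum()>3 else '')
E
```

```text
w7 -70 556 notbar 556 [[-18.0, -3.0], [18.0, 11.0]]
w7 -60 538 notbar 538 [[-18.0, -3.0], [18.0, 11.0]]
w7 -50 448 notbar 448 [[-18.0, -4.0], [18.0, 11.0]]
w7 -40 367 notbar 367 [[-18.0, -4.0], [18.0, 11.0]]
w7 -30 199 notbar 199 [[-17.0, 9.0], [17.0, 11.0]]
w7 -20 225 notbar 9 [[-10.0, 9.0], [10.0, 10.0]]
w7 -10 1050 notbar 0 
w7 0 1047 notbar 0 
w7 10 695 notbar 0 
w7 20 722 notbar 0 
s7 -70 8 notbar 8 [[-14.0, -10.0], [17.0, 1.0]]
s7 -60 26 notbar 26 [[-18.0, -10.0], [24.0, 8.0]]
s7 -50 31 notbar 29 [[-12.0, -10.0], [23.0, 9.0]]
s7 -40 30 notbar 26 [[-8.0, -10.0], [21.0, 8.0]]
s7 -30 12 notbar 6 [[14.0, -3.0], [18.0, 8.0]]
s7 -20 15 notbar 1 
s7 -10 45 notbar 7 [[-1.0, -28.0], [18.0, 4.0]]
s7 0 76 notbar 7 [[2.0, -24.0], [19.0, 13.0]]
s7 10 65 notbar 11 [[-9.0, -21.0], [26.0, 18.0]]
s7 20 68 notbar 9 [[12.0, -19.0], [28.0, 18.0]]
```

```bash
python3 - <<'E'
from h import *
for f,T,rpy in(('w1',[.5112,-.3296,.1852],[-1.571,.001,-1.355]),('w6',[.5497,.2135,.1772],[-1.571,0,-1.61])):
    M=R.from_euler('xyz',rpy).as_matrix(); P=cloud(load(f)).reshape(-1,3); t=(P-T)@M
    for a in range(-70,40,10):
        m=(abs(t[:,0])<.06)&(abs(t[:,0])>.03)&(abs(t[:,2])<.02)&(t[:,1]>a/1e3)&(t[:,1]<(a+10)/1e3)
        if m.sum()>3: print(f,a,m.sum(),(np.percentile(abs(t[m]),[3,97],axis=0)*1e3).round(0)[:,0],(np.percentile(t[m][:,2],[3,97])*1e3).round(0))
E
```

```text
w1 -70 1004 [35. 47.] [-5. 11.]
w1 -60 828 [35. 46.] [-6. 11.]
w1 -50 699 [35. 46.] [-6. 11.]
w1 -40 555 [35. 46.] [-6. 11.]
w1 -30 421 [35. 45.] [-6. 10.]
w1 -20 23 [35. 39.] [-0. 10.]
w6 -70 982 [34. 47.] [-6. 10.]
w6 -60 843 [34. 47.] [-6. 10.]
w6 -50 676 [34. 46.] [-6. 10.]
w6 -40 575 [34. 46.] [-7. 10.]
w6 -30 416 [34. 45.] [-6. 10.]
w6 -20 23 [34. 38.] [ 1. 10.]
```

The depth data from both cameras put the fingertips about 19 mm *behind* the reported TCP, not 19 mm ahead of it. So the squeeze closed above the fork and touched nothing, and I redo it 36 mm lower.

```bash
python3 -m handwheel '[{"fingers":0.5,"x":0,"y":0,"z":0,"spin":0},{"fingers":0.5,"x":0,"y":0,"z":0,"spin":0},{"fingers":0.5,"x":0,"y":0,"z":0,"spin":0},{"fingers":0.5,"x":0,"y":0,"z":0,"spin":0},{"fingers":0.5,"x":0,"y":0.008,"z":0,"spin":0},{"fingers":0.5,"x":0,"y":0.016,"z":0,"spin":0},{"fingers":0.5,"x":0,"y":0.024,"z":0,"spin":0},{"fingers":0.5,"x":0,"y":0.032,"z":0,"spin":0},{"fingers":0.5,"x":0,"y":0.036,"z":0,"spin":0},{"fingers":0.5,"x":0,"y":0.036,"z":0,"spin":0}]' 10
python3 -m handwheel '[{"fingers":0.3,"x":0,"y":0,"z":0,"spin":0},{"fingers":0.1,"x":0,"y":0,"z":0,"spin":0},{"fingers":0,"x":0,"y":0,"z":0,"spin":0},{"fingers":-0.1,"x":0,"y":0,"z":0,"spin":0},{"fingers":-0.2,"x":0,"y":0,"z":0,"spin":0},{"fingers":-0.3,"x":0,"y":0,"z":0,"spin":0},{"fingers":-0.4,"x":0,"y":0,"z":0,"spin":0},{"fingers":-0.5,"x":0,"y":0,"z":0,"spin":0},{"fingers":-0.6,"x":0,"y":0,"z":0,"spin":0},{"fingers":-0.6,"x":0,"y":0,"z":0,"spin":0}]' 10
python3 -c "
from h import *
go([.549,.213,.142],-92.2)
snap('wrist','w9');P=cloud(load('w9')).reshape(-1,3);L=(P-O)@N
S=L[(abs(L[:,0])<.035)&(abs(L[:,1])<.035)&(L[:,2]>.012)&(L[:,2]<.035)];print(len(S),cv2.minAreaRect((S[:,:2]*1000).astype(np.float32)))
"
```

```text
time_s: 13.7
ee_pos: [0.5493, 0.2134, 0.1403]
eef_rot: [-1.572, 0.001, -0.772]
force: [0.7, 0.3, 0.7]
grip_width: 0.0703
time_s: 14.7
ee_pos: [0.5503, 0.2131, 0.1421]
eef_rot: [-1.57, -0.002, -0.773]
force: [1.7, -3.8, 6.4]
grip_width: 0.0297
t 14.7 tcp [0.5503 0.2131 0.1421] yaw -44.26 tilt 0.12 q [ 0.31  0.42  1.46 -0.    1.26  1.08] F [ 1.7 -3.8  6.4] w 0.0297
shift [-0.0009  0.0001 -0.001 ] spin 47.94
1570 ((6.485475540161133, -5.328359603881836), (35.552764892578125, 52.563438415527344), 3.397808790206909)
```

```bash
python3 -c "
from h import *
snap('scene','s9')
a=cv2.resize(cv2.imread('pics/w9.png')[130:400,200:450],(440,475),interpolation=2)
b=cv2.resize(cv2.imread('pics/s9.png')[140:240,340:430],(350,389),interpolation=2);b=cv2.copyMakeBorder(b,0,86,0,0,0)
cv2.imwrite('pics/c9.png',np.hstack([a,b]))"
```

```text
(no output)
```

View pics/c9.png

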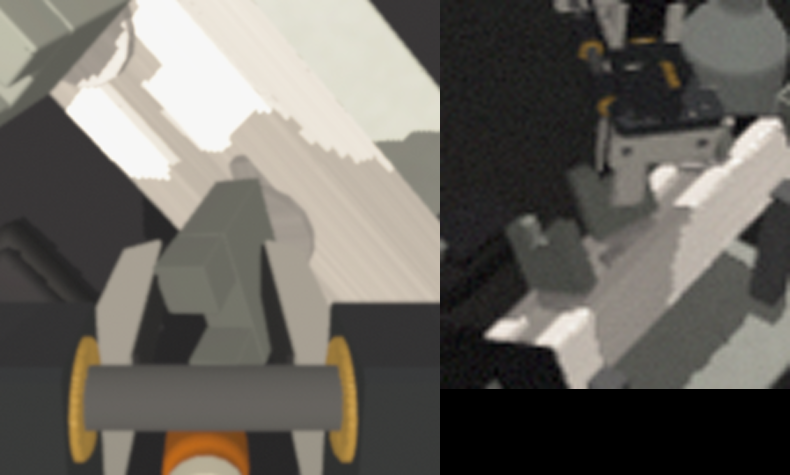

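The fork has turned about 35-45° and the wrist view shows it lying between the fingers. I continue with a second squeeze at yaw -72.

```bash
python3 -m handwheel '[{"fingers":0.5,"x":0,"y":0,"z":0,"spin":0},{"fingers":0.5,"x":0,"y":0,"z":0,"spin":0},{"fingers":0.5,"x":0,"y":0,"z":0,"spin":0},{"fingers":0.5,"x":0,"y":0,"z":0,"spin":8},{"fingers":0.5,"x":0,"y":0,"z":0,"spin":16},{"fingers":0.5,"x":0,"y":0,"z":0,"spin":24},{"fingers":0.5,"x":0,"y":0,"z":0,"spin":28},{"fingers":0.3,"x":0,"y":0,"z":0,"spin":28},{"fingers":0.1,"x":0,"y":0,"z":0,"spin":28},{"fingers":0,"x":0,"y":0,"z":0,"spin":28}]' 10
python3 -m handwheel '[{"fingers":-0.1,"x":0,"y":0,"z":0,"spin":0},{"fingers":-0.2,"x":0,"y":0,"z":0,"spin":0},{"fingers":-0.3,"x":0,"y":0,"z":0,"spin":0},{"fingers":-0.4,"x":0,"y":0,"z":0,"spin":0},{"fingers":-0.5,"x":0,"y":0,"z":0,"spin":0},{"fingers":-0.6,"x":0,"y":0,"z":0,"spin":0},{"fingers":-0.6,"x":0,"y":0,"z":0,"spin":0},{"fingers":-0.6,"x":0,"y":0,"z":0,"spin":0},{"fingers":-0.6,"x":0,"y":0,"z":0,"spin":0},{"fingers":-0.6,"x":0,"y":0,"z":0,"spin":0}]' 10
python3 -c "
from h import *
go([.549,.213,.142],-92.2)"
```

```text
time_s: 15.8
ee_pos: [0.5496, 0.2135, 0.1411]
eef_rot: [-1.571, -0.0, -1.259]
force: [-0.6, -0.2, 1.4]
grip_width: 0.0502
time_s: 16.8
ee_pos: [0.5502, 0.2134, 0.1419]
eef_rot: [-1.569, -0.001, -1.261]
force: [1.1, -2.6, 5.0]
grip_width: 0.0342
t 16.8 tcp [0.5502 0.2134 0.1419] yaw -72.24 tilt 0.1 q [ 0.31  0.42  1.46 -0.    1.26  1.57] F [ 1.1 -2.6  5. ] w 0.0342
shift [-0.     -0.0001 -0.0012] spin 19.96
```

```bash
python3 -m handwheel '[{"fingers":0.5,"x":0,"y":0,"z":0,"spin":0},{"fingers":0.5,"x":0,"y":0,"z":0,"spin":0},{"fingers":0.5,"x":0,"y":0,"z":0,"spin":8},{"fingers":0.5,"x":0,"y":0,"z":0,"spin":16},{"fingers":0.5,"x":0,"y":0,"z":0,"spin":20},{"fingers":0.5,"x":0,"y":0,"z":0,"spin":20},{"fingers":0.3,"x":0,"y":0,"z":0,"spin":20},{"fingers":0.1,"x":0,"y":0,"z":0,"spin":20},{"fingers":0,"x":0,"y":0,"z":0,"spin":20},{"fingers":-0.1,"x":0,"y":0,"z":0,"spin":20}]' 12
python3 -m handwheel '[{"fingers":-0.2,"x":0,"y":0,"z":0,"spin":0},{"fingers":-0.3,"x":0,"y":0,"z":0,"spin":0},{"fingers":-0.4,"x":0,"y":0,"z":0,"spin":0},{"fingers":-0.5,"x":0,"y":0,"z":0,"spin":0},{"fingers":-0.6,"x":0,"y":0,"z":0,"spin":0},{"fingers":-0.68,"x":0,"y":0,"z":0,"spin":0},{"fingers":-0.7,"x":0,"y":0,"z":0,"spin":0},{"fingers":-0.7,"x":0,"y":0,"z":0,"spin":0},{"fingers":-0.7,"x":0,"y":0,"z":0,"spin":0},{"fingers":-0.7,"x":0,"y":0,"z":0,"spin":0}]' 12
python3 -c "
from h import *
go([.549,.213,.142],-92.2)
snap('wrist','w10');P=cloud(load('w10')).reshape(-1,3);L=(P-O)@N
for z in(.015,.025,.035,.045,.055):
    S=L[(abs(L[:,0])<.04)&(abs(L[:,1])<.03)&(abs(L[:,2]-z)<.005)];print(z,len(S),len(S)>5 and cv2.minAreaRect((S[:,:2]*1000).astype(np.float32)))"
```

```text
time_s: 17.8
ee_pos: [0.5497, 0.213, 0.1412]
eef_rot: [-1.571, -0.001, -1.61]
force: [0.2, -7.4, 2.1]
grip_width: 0.0435
time_s: 18.8
ee_pos: [0.5504, 0.2129, 0.1418]
eef_rot: [-1.569, -0.001, -1.61]
force: [2.9, -5.3, 4.3]
grip_width: 0.0375
t 18.8 tcp [0.5504 0.2129 0.1418] yaw -92.23 tilt 0.12 q [ 0.31  0.42  1.46 -0.    1.26  1.92] F [ 2.9 -5.3  4.3] w 0.0375
shift [-0.0001 -0.0002 -0.0014] spin -0.03
0.015 1381 ((5.086574554443359, -10.028926849365234), (45.616485595703125, 19.294607162475586), 63.748165130615234)
0.025 995 ((4.437145709991455, -0.3722400665283203), (50.74735641479492, 21.236284255981445), 76.2906265258789)
0.035 1418 ((2.5589547157287598, 1.0246353149414062), (59.2449836730957, 24.549633026123047), 78.61396026611328)
0.045 2082 ((-4.290090560913086, 0.06359291076660156), (59.95750427246094, 37.997093200683594), 89.77284240722656)
0.055 2355 ((-1.3623065948486328, -0.018358230590820312), (43.138832092285156, 59.85271453857422), 0.10968958586454391)
```

```bash
python3 -m handwheel '[{"fingers":0.5,"x":0,"y":0,"z":0,"spin":0},{"fingers":0.5,"x":0,"y":0,"z":0,"spin":0},{"fingers":0.5,"x":0,"y":0,"z":0,"spin":-8},{"fingers":0.5,"x":0,"y":0,"z":0,"spin":-16},{"fingers":0.5,"x":0,"y":0,"z":0,"spin":-24},{"fingers":0.5,"x":0,"y":0,"z":0,"spin":-30},{"fingers":0.5,"x":0,"y":0,"z":0,"spin":-30},{"fingers":0.5,"x":0,"y":0,"z":0,"spin":-30},{"fingers":0.5,"x":0,"y":0,"z":0,"spin":-30},{"fingers":0.5,"x":0,"y":0,"z":0,"spin":-30}]' 10
python3 -c "
from h import *
go([.549,.213,.142],-92.2)
snap('wrist','w11');snap('top','t11');snap('scene','s11')
for f in('w11','t11','s11'):
    P=cloud(load(f)).reshape(-1,3);L=(P-O)@N
    for z in(.015,.025,.035,.052):
        S=L[(np.hypot(L[:,0]+.003,L[:,1])<.029)&(abs(L[:,2]-z)<.006)]
        if len(S)>5: r=cv2.minAreaRect((S[:,:2]*1000).astype(np.float32));print(f,z,len(S),np.round(r[0],1),np.round(r[1],1),round(r[2],1))
a=cv2.resize(cv2.imread('pics/w11.png')[130:400,200:450],(440,475),interpolation=2)
b=cv2.resize(cv2.imread('pics/s11.png')[140:240,340:430],(350,389),interpolation=2);b=cv2.copyMakeBorder(b,0,86,0,0,0)
cv2.imwrite('pics/c11.png',np.hstack([a,b]))"
```

```text
time_s: 19.85
ee_pos: [0.5496, 0.2135, 0.1411]
eef_rot: [-1.571, 0.0, -1.088]
force: [0.2, 0.8, 0.2]
grip_width: 0.0702
t 19.85 tcp [0.5496 0.2135 0.1411] yaw -62.34 tilt 0.0 q [0.31 0.43 1.46 0.   1.26 1.4 ] F [0.2 0.8 0.2] w 0.0702
shift [ 0.0002 -0.0009 -0.0008] spin 29.86
w11 0.015 710 [  4.7 -10.5] [45.5 15.4] 62.7
w11 0.025 809 [  4.7 -10.7] [45.3 15. ] 62.3
w11 0.035 1134 [-1.3 -7.1] [43.8 16.3] 41.9
w11 0.052 1860 [-1. -7.] [44.1 16.5] 42.1
s11 0.015 37 [  3.4 -12.8] [41.  12.3] 57.4
s11 0.025 30 [  4.3 -13.5] [41.7 10.3] 50.6
s11 0.035 34 [-0.6 -9.3] [42. 20.] 38.4
s11 0.052 21 [ -1.9 -14.7] [43.7 17.2] 18.5
```

View pics/c11.png

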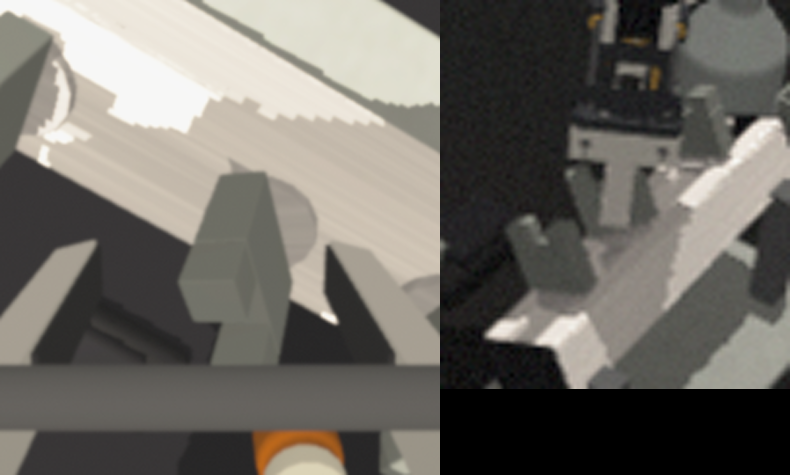

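The wrist view shows the fork at 42° to the slope line. It has also slid about 9 mm along the slot, so the jaws were off-centre. I re-centre on it, grip, and turn it as with a wrench.

```bash
python3 -m handwheel '[{"fingers":0.5,"x":0.0035,"y":0,"z":-0.002,"spin":-6},{"fingers":0.5,"x":0.0073,"y":0,"z":-0.0044,"spin":-12},{"fingers":0.5,"x":0.0073,"y":0,"z":-0.0044,"spin":-12},{"fingers":0.2,"x":0.0073,"y":0,"z":-0.0044,"spin":-12},{"fingers":0,"x":0.0073,"y":0,"z":-0.0044,"spin":-12},{"fingers":-0.2,"x":0.0073,"y":0,"z":-0.0044,"spin":-12},{"fingers":-0.4,"x":0.0073,"y":0,"z":-0.0044,"spin":-12},{"fingers":-0.5,"x":0.0073,"y":0,"z":-0.0044,"spin":-12},{"fingers":-0.6,"x":0.0073,"y":0,"z":-0.0044,"spin":-12},{"fingers":-0.7,"x":0.0073,"y":0,"z":-0.0044,"spin":-12}]' 8
python3 -m handwheel '[{"fingers":-0.7,"x":0,"y":0,"z":0,"spin":5},{"fingers":-0.7,"x":0,"y":0,"z":0,"spin":10},{"fingers":-0.7,"x":0,"y":0,"z":0,"spin":15},{"fingers":-0.7,"x":0,"y":0,"z":0,"spin":20},{"fingers":-0.7,"x":0,"y":0,"z":0,"spin":25},{"fingers":-0.7,"x":0,"y":0,"z":0,"spin":30},{"fingers":-0.7,"x":0,"y":0,"z":0,"spin":35},{"fingers":-0.7,"x":0,"y":0,"z":0,"spin":40},{"fingers":-0.7,"x":0,"y":0,"z":0,"spin":42},{"fingers":-0.7,"x":0,"y":0,"z":0,"spin":42}]' 8
cat >> h.py <<'E'
def bar(f):
    L=(cloud(load(f)).reshape(-1,3)-O)@N
    for z in(.015,.025,.035,.052):
        S=L[(abs(L[:,0]+.003)<.035)&(abs(L[:,1]+.003)<.036)&(abs(L[:,2]-z)<.006)]
        if len(S)>5: r=cv2.minAreaRect((S[:,:2]*1000).astype(np.float32));print(f,z,len(S),np.round(r[0],1),np.round(r[1],1),round(r[2],1))
E
python3 -c "
from h import *
go([.549,.205,.142],-92.2)
snap('wrist','w12');bar('w12')"
```

```text
time_s: 21.0
ee_pos: [0.5492, 0.2049, 0.1413]
eef_rot: [-1.571, -0.0, -0.877]
force: [-1.1, -1.8, 2.3]
grip_width: 0.0241
time_s: 22.0
ee_pos: [0.5493, 0.2049, 0.1415]
eef_rot: [-1.57, -0.0, -1.611]
force: [-0.9, -2.8, 3.8]
grip_width: 0.0161
t 22.0 tcp [0.5493 0.2049 0.1415] yaw -92.29 tilt 0.04 q [ 0.29  0.42  1.47 -0.    1.26  1.91] F [-0.9 -2.8  3.8] w 0.0161
shift [-0.0001 -0.0005 -0.0003] spin -0.09
w12 0.015 416 [20.1 -8.3] [15.8  2.5] 89.8
w12 0.025 534 [11.2 -9. ] [32.2 20.6] 89.6
w12 0.035 882 [11.7 -8.2] [40.  20.6] 89.8
w12 0.052 2599 [-0.3 -7.8] [40.2 44.2] 88.6
```

Gripped flat at 16.1 mm, so the fork is now aligned. While still holding it I slide it about 8 mm along the slot to the middle and slightly upslope, then release and retreat.

```bash
python3 -m handwheel '[{"fingers":-0.7,"x":-0.002,"y":0,"z":0.0005,"spin":0},{"fingers":-0.7,"x":-0.004,"y":-0.0005,"z":0.001,"spin":0},{"fingers":-0.7,"x":-0.006,"y":-0.001,"z":0.002,"spin":0},{"fingers":-0.7,"x":-0.008,"y":-0.0015,"z":0.003,"spin":0},{"fingers":-0.7,"x":-0.008,"y":-0.0015,"z":0.003,"spin":0},{"fingers":-0.5,"x":-0.008,"y":-0.0015,"z":0.003,"spin":0},{"fingers":-0.3,"x":-0.008,"y":-0.0015,"z":0.003,"spin":0},{"fingers":0,"x":-0.008,"y":-0.0015,"z":0.003,"spin":0},{"fingers":0,"x":-0.008,"y":-0.0015,"z":0.003,"spin":0},{"fingers":0,"x":-0.008,"y":-0.0015,"z":0.003,"spin":0}]' 12
python3 -m handwheel '[{"fingers":0,"x":0,"y":-0.01,"z":0,"spin":0},{"fingers":0,"x":0,"y":-0.025,"z":0,"spin":0},{"fingers":0,"x":0,"y":-0.045,"z":0,"spin":0},{"fingers":0,"x":0,"y":-0.07,"z":0,"spin":0},{"fingers":0,"x":0,"y":-0.095,"z":0,"spin":0},{"fingers":0,"x":0,"y":-0.12,"z":0,"spin":0},{"fingers":0,"x":0,"y":-0.14,"z":-0.02,"spin":0},{"fingers":0,"x":0,"y":-0.15,"z":-0.04,"spin":0},{"fingers":0,"x":0,"y":-0.15,"z":-0.05,"spin":0},{"fingers":0,"x":0,"y":-0.15,"z":-0.05,"spin":0}]' 12
python3 - <<'E'
from h import *
go([.5,.2,.3],-92.2)
for c,f in(('wrist','w13'),('scene','s13'),('top','t13')):
    snap(c,f)
for f in('w13','s13'):
    L=(cloud(load(f)).reshape(-1,3)-O)@N
    for nm,yc in(('sup',0),('left',.085),('right',-.085)):
        S=L[(abs(L[:,0])<.035)&(abs(L[:,1]-yc)<.03)&(L[:,2]>.025)&(L[:,2]<.065)]
        r=cv2.minAreaRect((S[:,:2]*1000).astype(np.float32));q=np.percentile(S,[1,99],axis=0)
        print(f,nm,len(S),np.round(r[0],1),np.round(r[1],1),round(r[2],1),'top',q[1,2].round(4))
    for z in(.015,.03,.05):
        S=L[(abs(L[:,0])<.035)&(abs(L[:,1])<.03)&(abs(L[:,2]-z)<.005)]
        if len(S)>5: print('  z',z,np.percentile(S,[2,98],axis=0)[:,:2].round(4).tolist())
A=cloud(load('t0' if 0 else 'top0'));B=cloud(load('t13'))
d=cv2.absdiff(load('top0')['p'],load('t13')['p']).max(2)
for n,(u,v) in dict(botA=(178,230),botB=(492,238),jar=(299,264),mouse=(254,267),wrench=(380,197),beaker=(428,190),knob=(412,243)).items(): print(n,'diff',d[v-14:v+14,u-14:u+14].mean().round(1))
a=cv2.resize(cv2.imread('pics/w13.png'),(400,300));b=cv2.resize(cv2.imread('pics/s13.png')[130:430,180:480],(400,400));c=cv2.resize(cv2.imread('pics/s13.png')[140:260,330:460],(400,300),interpolation=2)
cv2.imwrite('pics/c13.png',np.hstack([np.vstack([a,c]),cv2.copyMakeBorder(b,0,200,0,0,0)]))
E
```

```text
time_s: 23.05
ee_pos: [0.5525, 0.2129, 0.1426]
eef_rot: [-1.571, 0.0, -1.61]
force: [0.1, 0.4, -0.0]
grip_width: 0.0465
time_s: 24.05
ee_pos: [0.5019, 0.215, 0.2931]
eef_rot: [-1.57, 0.0, -1.61]
force: [-0.1, -0.5, 0.3]
grip_width: 0.0469
t 24.05 tcp [0.5019 0.215  0.2931] yaw -92.22 tilt 0.05 q [ 0.34  0.23  1.36 -0.    1.55  1.95] F [-0.1 -0.5  0.3] w 0.0469
shift [ 0.015  -0.0069 -0.0013] spin -0.02
w13 sup 1129 [-4.4 -0. ] [16.  50.6] 89.9 top 0.0571
w13 left 1495 [-1.  85.3] [16.5 51. ] 89.9 top 0.0572
w13 right 1488 [ -0.7 -84.4] [50.2 16.5] 0.3 top 0.0573
  z 0.015 [[0.0195, -0.0077], [0.0208, 0.0073]]
  z 0.03 [[0.0193, -0.0075], [0.0206, 0.0073]]
  z 0.05 [[-0.0194, -0.0079], [0.0206, 0.0076]]
s13 sup 224 [-5.3 -2.3] [54.7 23.4] 2.0 top 0.0579
s13 left 208 [-1.6 81.3] [20. 54.] 88.8 top 0.0591
s13 right 225 [ -0.2 -86.1] [54.9 23.4] 4.0 top 0.0575
  z 0.015 [[-0.0311, -0.0129], [0.0216, 0.0061]]
  z 0.03 [[-0.0263, -0.0127], [0.0215, 0.0055]]
  z 0.05 [[-0.0301, -0.0126], [0.0205, 0.0082]]
botA diff 1.4
botB diff 1.4
jar diff 37.8
mouse diff 85.7
wrench diff 1.5
beaker diff 1.5
knob diff 1.3
```

View pics/c13.png

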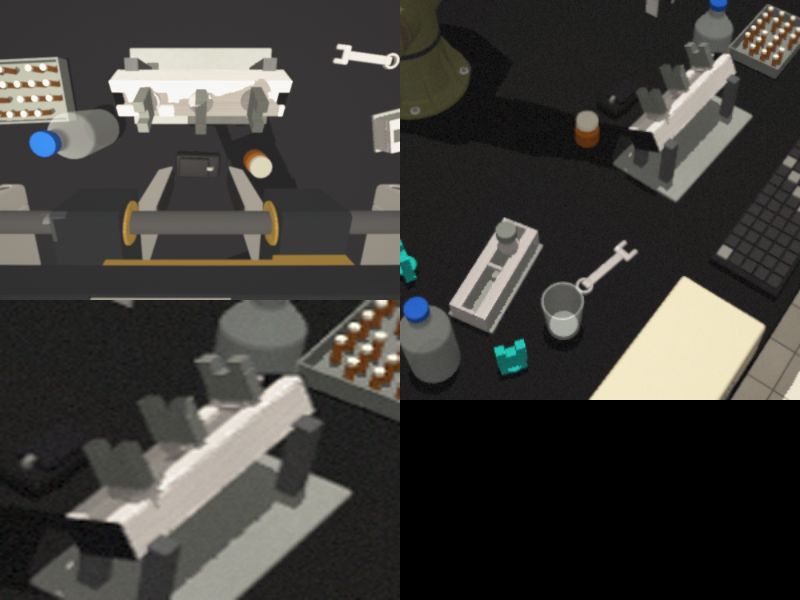

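The last picture shows the three forks in line at equal height. The jar is at its original pixel (320,226), and the knob and the other bystanders are unmoved. Handing in.

```bash
python3 -c "
from h import *
workorder.hand_in(); go([.5,.2,.3],-92.2)"
```

```text
the job is handed in; nothing more can be done
the job is handed in; nothing more can be done
```

The support is fitted to the rail, turned and released, and the job was handed in at about 24 s of the 45 s. The hand-in reports no verdict.

**How it was done:** The moves could not tilt the tool. I gripped the support across its 50 mm ends so it could pivot in the jaws to match the 28° slope. I lowered the foot lengthwise through the slot until the collar sat flat and released it. Then I turned the fork with the jaws, slid it to the middle, let go and backed away.

**Last checks (wrist camera, compared with the fitted supports):**
- **Position:** the support is 0.4 mm from midway along the slot. It sits 3.5 mm downslope of its neighbours' line, which is inside the 8 mm limit.
- **Fit:** it is aligned across the slot and square to the rail within about 1°, and its top is level with the neighbours' tops.
- **Robot:** the gripper is clear and reads no contact force.
- **Bystanders:** both bottles, the wrench, the beaker and the knob are unchanged in the top view. The arm hid the jar and mouse there. In the scene camera the jar is at its old pixel and the mouse looks unmoved.

**What disagreed or failed:**
- **Fingertip position:** the fingertips appeared about 19 mm behind the reported TCP instead of 19 mm ahead. Because of this, the first turning squeeze closed above the fork and touched nothing.
- **Jammed squeezes:** the next squeezes jammed partway and pushed the support about 9 mm along the slot. Re-centring on it and turning it with a light grip fixed this.
- **Scene camera:** it is coarser and read the final position 1–2 mm differently (x −5.3, y −2.3 mm against −4.4 and 0.0 in the rail frame I measured).

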